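Index and lock the bangle mandrel

ROBOT

A 6-joint arm with a two-finger parallel gripper is mounted at the origin on a cart in front of the work surface, level with it; the furniture and walls round the work are solid. World frame = base frame: x ahead of the robot, y to its left, z up, the work surface at z = 0. Lengths are in m, angles in rad, forces in N, time in s.
With the tool pointing down it reaches from about 0.35 to 0.975 m from the base axis. Payload 4.9 kg.
Tool frame: the origin (TCP) lies midway between the tips of the shut fingers; the grasp point (between the pads) lies 19 mm behind it; z points along the fingers, y is the line along which they close (so a half turn about z gives the same grasp; the last joint's range is limited). The gripper opens to 85 mm and grips with 20 to 120 N. Pads are 22 mm wide; open, the fingers measure 114 mm over their backs; the gripper's body (76 mm by 85 mm) begins 54 mm behind the grasp point. The pads swing forward as they close: fully open they stand 13 mm farther back than shut.
Start: joints at [-1.416, 0.053, 1.613, -0, 1.476, -0.119], TCP at [0.169, -0.602, 0.231] pointing down, gripper open.
Joint ranges: [-3.01, 3.01], [-1.01, 2.22], [0.06, 2.58], [-1.02, 4.17], [0.09, 2.62], [-3.14, 3.14]. Speed limits (rad/s): [2.57, 2.57, 3.14, 3.14, 3.14, 3.14].

INTERFACE

Orientations are given as a unit quaternion [w, x, y, z].
In Python, from plant import * gives the robot as it stands.
- The arm moves only by the tool jog_arm, never from a script. Its argument "targets" is a list of rows, each a list of 3 entries, a list of its own where there are three numbers: the shift along the tool's x, y, z in units of 25 mm (1.0 is 25 mm), then the turn, a rotation vector about the tool's x, y, z in units of 8 degrees (1.0 is 8 degrees), then the opening in per cent of the stroke, from 0 (shut) to 100 (fully open). A call has 1 to 8 rows; each row is the pose to reach, as a shift and turn from the pose commanded when the call began, along the tool's axes at that moment; what a row does not reach only later rows make up. A row lasts 1/8 s, in which the tool goes at most 62.5 mm and 10.7 degrees, less where a joint would pass 70% of its speed; a pose out of reach is approached as far as the arm can. A call with a gripper value outside its range is refused whole. The fingers move at their own pace and stop on an object; the grip force is fixed at half the most. Time passes only in rows, so rows that repeat a pose let the fingers close. It gives the time, the measured TCP pose, the force, the opening and the grip force at its end, in the units of the state.
- state(): the state, without advancing time (a new reading comes with each control period).
- grab_frame(name): name is "scene" or "top"; returns (picture, depth): 384x512x3 uint8, red, green, blue; 384x512 float32, m along the optical axis (not along the pixel's ray), 0 where there is no reading.
- camera_params(name): a dict with "fovy" (degrees; the focal length in pixels is half the picture's height over the tangent of half this angle, whatever the lens; pixels are square), "cx", "cy" (the principal point, pixels), "rvec" (rotation vector, rad) and "tvec" (3), from world to camera coordinates, as OpenCV has them. Camera axes: x right, y down, z forward; pixel columns grow to the right and rows downward; lengths in m; the calibration is good to about 2 mm. A picture is of the moment at which its call begins. camera_params takes no time and is no camera call.
- job_done(): hands the job in; it is judged then, once.
The state is a dict: "time": time; "joint_pos": joint angles; "joint_vel": joint speeds; "joint_efforts": joint torques, N m; "tool_pos": TCP position; "tool_rot": TCP orientation; "contact_force": force on the tool from outside, world axes, zero at the start; "ft_torque": the same for the moment, N m; "gripper_width": opening from 0.0 (shut) to 1.0 (fully open); "grasp_force": force on a finger pad.
Only numpy, scipy, OpenCV 4.12 (cv2) and the standard library are available. Lean on these libraries where they do the work, as an engineer would, in place of code of your own. Each camera call takes 0.05 s, during which the arm holds its last target. There are 200 camera calls.

TASK

Get the bangle mandrel ready for bending: turn it in its blue base until one of its flange holes lines up with the white mark, then take the black-handled index pin out of the wooden block and push it fully home through the flange. Then fold both red-tipped clips down flat over the flange rim, so the mandrel can neither turn nor lift, and leave the other things where they are.

Things in the scene. Friction and masses are not known exactly. Their poses are not given: they have to be found in the camera images.
- base: Blue plate 190 (x) x 226 (y) x 26 mm high, fixed; origin at the centre of its underside, z up. A 50 mm bore runs down its centre. A white T mark, 78 to 92 mm along its -x, points to the index hole, which the flange hides. Clip ears at y = +100 and -100 mm, low screw heads at the corners.
- index_hole (a point): Mouth of the base's 14 mm through hole for the index pin: 58 mm from the base's centre along its -x, on its top face, 26 mm above the table; axes as the base.
- mandrel: Aluminium, 0.5 to 0.9 kg, loose in the bore (shank 48 mm, 1 mm play), turns with light friction, stays where left. Origin on its axis at the flange's underside, 26 mm above the table; z up. Flange 150 mm diameter, 12 mm thick. Steps above the origin: 80 mm diameter from 12 to 30 mm, 64 mm to 48 mm, 48 mm to 90 mm (grip this to turn). Its two holes start 29 to 90 degrees from lined up.
- flange_hole_a (a point): Upper mouth of one of the flange's two 14 mm through holes, 58 mm from the axis along the mandrel's +x, 12 mm above the flange's underside; a short dark line runs from it to the rim. Either hole will do.
- flange_hole_b (a point): Upper mouth of the other, like hole, 58 mm from the axis along the mandrel's -x.
- index_pin: 100 mm long, 0.12 kg, upright in the block; origin at its lower tip, z up. Steel shank 12 mm diameter to 34 mm, lowest 8 mm tapering to 6 mm; shoulder 24 mm diameter from 34 to 40 mm; black handle 18 mm diameter from 40 to 100 mm. Home, the shoulder rests on the flange, tip 4 mm above the table, its axis 18 mm from the mandrel's lowest step: grip across the line to the mandrel's axis.
- pin_tip (a point): Centre of the index pin's lower tip (its body origin).
- tool_block: Wooden block 150 (x) x 60 (y) x 45 mm high, fixed; origin at the centre of its underside. The pin stands in its 16 mm hole, 45 mm along the block's -x, shoulder on the block's top. A burnisher with a brown handle is fixed 45 mm along +x, up to 101 mm above the table.
- block_hole (a point): Centre of the mouth of the hole that holds the index pin, on the block's top face.
- clip_left (a joint): Hinge of the clip on the base's +y side: 0 = flat over the flange (its stop), 1.57 = upright, 2.0 = leaning outward. Starts at 1.55 to 1.95, stays where left (friction 0.05 N m). Steel strap 36 mm wide, 39 mm long, then a red lip, turned up when shut, to 50 mm from the hinge. Shut, the strap's top is 43 mm above the table.
- clip_right (a joint): The same for the clip on the base's -y side.
- clip_left_hinge (a point): Middle of the left clip's hinge axis, which is parallel to the base's x, 100 mm from the base's centre along +y and 42 mm above the table. The clip's free end swings up from over the flange and outward.
- clip_right_hinge (a point): Middle of the right clip's hinge axis, 100 mm from the base's centre along -y, 42 mm above the table.
- clip_left_pad (a point): Point on the left clip's strap, 30 mm from its hinge axis, on the face that is uppermost when shut: where to push it down.
- clip_right_pad (a point): The same point on the right clip.
- screw_pot: Small white screw pot, 41 mm diameter, 34 mm high, a loose bystander; origin at the centre of its underside.
- bead_cup: Small round green bead cup, 56 mm diameter, 21 mm high, a loose bystander; origin at the centre of its underside.
Mind the look-alikes: they are no part of the job. What is shaped like the index_pin but pink or yellow is not meant.

How it is judged:
By the outcome, as a careful person would: the job done as asked, in the order asked, and still so for the second after the job is handed in, with the robot touching nothing.
It also fails if it takes over 72 s, if anything falls off the work surface, if the arm or the gripper's body presses on something with over 40 N, if the wrist force passes 120 N, or if a joint passes its speed limit or range.

## Working session

There is one attempt and no reset: what is moved stays moved. The work goes in short steps, Python scripts to look and compute and a tool call to move; the robot and the scene stay as the last step left them, time stands still between calls to the robot, and variables do not carry over. Pictures are saved under pics/ and viewed, at most 10 in all, crops included, and the job is handed in when it is done.

Besides the shell and the picture viewer there is one more tool, called after ">>>" as name(argument=value, ...), one argument or row to a line, values as JSON. jog_arm: Moves the arm, as the interface text tells. Its arguments: {"type":"object","properties":{"targets":{"type":"array"}},"required":["targets"]}

```bash
mkdir -p pics; cat > h.py <<'E'
from plant import *
import numpy as np, cv2
from scipy.spatial.transform import Rotation as R
def K(name):
    p=camera_params(name); f=192/np.tan(np.radians(p["fovy"])/2)
    return f,p["cx"],p["cy"],R.from_rotvec(np.array(p["rvec"]).ravel()).as_matrix(),np.array(p["tvec"]).ravel(),p
def cloud(name,d):
    f,cx,cy,Rm,t,_=K(name); v,u=np.mgrid[:384,:512]
    c=np.stack([(u-cx)/f*d,(v-cy)/f*d,d],-1)
    w=(c-t)@Rm; w[d==0]=np.nan; return w
def proj(name,X):
    f,cx,cy,Rm,t,_=K(name); c=Rm@np.array(X)+t; return [f*c[0]/c[2]+cx,f*c[1]/c[2]+cy]
def ray(name,u,v,z):
    f,cx,cy,Rm,t,_=K(name); d=Rm.T@np.array([(u-cx)/f,(v-cy)/f,1]); o=-Rm.T@t
    return o+d*(z-o[2])/d[2]
E
python3 - <<'E'
from h import *
for n in("scene","top"):
    im,d=grab_frame(n); np.savez("f_"+n,im=im,d=d); print(camera_params(n))
    cv2.imwrite(f"pics/{n}0.png",cv2.resize(im[...,::-1],(800,600),interpolation=cv2.INTER_CUBIC))
print(state())
E
```

```text
{'fovy': 43.537875107161945, 'cx': 251.2289157589166, 'cy': 192.58333047763492, 'rvec': array([ 0.74970459, -2.43882648,  1.30533968]), 'tvec': array([0.42827439, 0.26445223, 0.98638086])}
{'fovy': 45.7586888044657, 'cx': 268.56131614223665, 'cy': 193.4201357276305, 'rvec': array([ 2.15729372, -2.20359057,  0.09083402]), 'tvec': array([-0.07896935,  0.57331893,  1.30020215])}
{'time': 0.1, 'joint_pos': array([-1.41601034e+00,  5.32986507e-02,  1.61416542e+00, -2.19798564e-05,
        1.47600510e+00, -1.19009038e-01]), 'joint_vel': array([-0.00090284, -0.00100165, -0.00322714, -0.00048238, -0.00066904,
        0.00101023]), 'joint_efforts': array([ 6.15610952e-04, -3.94907355e+01, -3.71362817e+01, -1.20818640e-04,
        3.95176045e-03, -1.57546697e-05]), 'tool_pos': array([ 0.16889253, -0.60115633,  0.2301759 ]), 'tool_rot': array([-9.37911778e-04,  9.90643581e-01,  1.36471297e-01, -2.77209626e-05]), 'contact_force': array([0.63159976, 0.32081695, 0.25128366]), 'ft_torque': array([ 0.06457058,  0.01132719, -0.02883586]), 'grasp_force': 0.0, 'gripper_width': 1.0015284190187794}
```

View pics/top0.png

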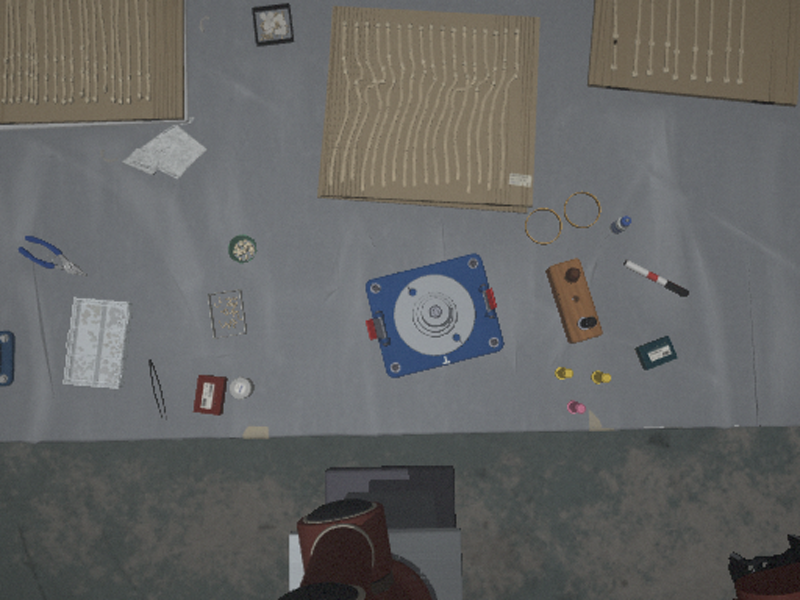

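View pics/scene0.png

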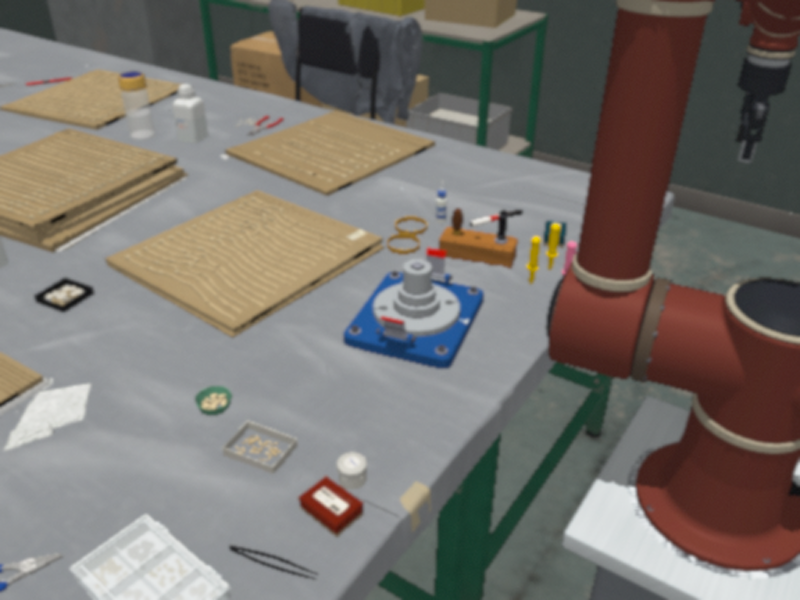

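Top view (800x600 pixels): base at (436,315), flange holes at (413,292) and (456,338), white mark at (446,360), clips at (376,328) and (490,300).
Pin candidates: black in the block at (588,322), yellow at (565,373) and (601,377), pink at (577,407), and the brown burnisher at (572,275). I choose the black one at (588,322).

```bash
python3 - <<'E'
from h import *
z=np.load("f_top.npz"); im,d=z["im"],z["d"]
hsv=cv2.cvtColor(im,cv2.COLOR_RGB2HSV)
w=cloud("top",d)
m=((hsv[...,0]>100)&(hsv[...,0]<125)&(hsv[...,1]>140)).astype(np.uint8)
m[:, :220]=0;m[:,330:]=0
ys,xs=np.nonzero(m)
P=np.array([ray("top",u,v,.026)[:2] for u,v in zip(xs,ys)]).astype(np.float32)
r=cv2.minAreaRect(P); print("base",r, cv2.boxPoints(r), np.nanmedian(w[ys,xs,2]))
# flange: z between .032 and .044 
fl=(abs(w[...,2]-.038)<.004)&(hsv[...,1]<60); fl[:,:225]=0; fl[:,330:]=0;fl[:150]=0
q=w[fl]; (c,rad)=cv2.minEnclosingCircle(q[:,:2].astype(np.float32)); print("flange",c,rad,len(q))
# block
bm=((hsv[...,0]<20)&(hsv[...,1]>100)&(hsv[...,2]>60)&(abs(w[...,2]-.045)<.008)); bm[:,:340]=0;bm[:,400:]=0;bm[:160]=0;bm[225:]=0
ys,xs=np.nonzero(bm); P=np.array([ray("top",u,v,.045)[:2] for u,v in zip(xs,ys)]).astype(np.float32)
r=cv2.minAreaRect(P); print("block",r,cv2.boxPoints(r),np.nanmedian(w[bm][:,2]))
# pin top
for n,(u,v) in dict(pin=(376,206),burn=(366,176)).items():
    s=w[v-10:v+10,u-10:u+10].reshape(-1,3); s=s[s[:,2]>.09]; print(n,len(s),s.mean(0) if len(s) else 0,s.max(0) if len(s) else 0)
c1=im[150:250,220:350][...,::-1]; c2=im[150:270,330:440][...,::-1]
a=cv2.resize(c1,(780,600),interpolation=cv2.INTER_CUBIC); cv2.imwrite("pics/c1.png",a)
z2=np.load("f_scene.npz"); s=z2["im"][115:245,210:380][...,::-1]
cv2.imwrite("pics/c2.png",cv2.resize(s,(785,600),interpolation=cv2.INTER_CUBIC))
E
```

```text
base ((0.5482845306396484, -0.11760865151882172), (0.1794787496328354, 0.21555915474891663), 12.129470825195312) [[ 0.4379018  -0.03109139]
 [ 0.48319536 -0.24183825]
 [ 0.65866727 -0.20412591]
 [ 0.6133737   0.00662094]] 0.024633233986224322
flange (0.5468990206718445, -0.11590230464935303) 0.1256750375032425 1190
block ((0.5690219402313232, -0.3753553032875061), (0.14543010294437408, 0.059012021869421005), 15.377890586853027) [[ 0.4910857  -0.36618856]
 [ 0.5067348  -0.4230878 ]
 [ 0.6469582  -0.38452205]
 [ 0.6313091  -0.3276228 ]] 0.04315839355034158
pin 42 [ 0.52493616 -0.38694056  0.10542353] [ 0.53245377 -0.38003645  0.11268408]
burn 38 [ 0.61116173 -0.36387314  0.09715251] [ 0.61912852 -0.35598355  0.10401277]
```

View pics/c1.png

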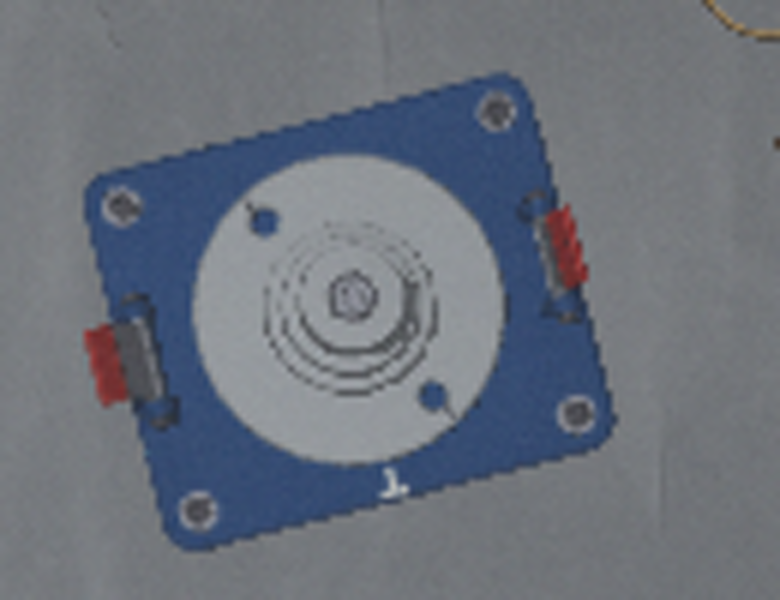

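View pics/c2.png

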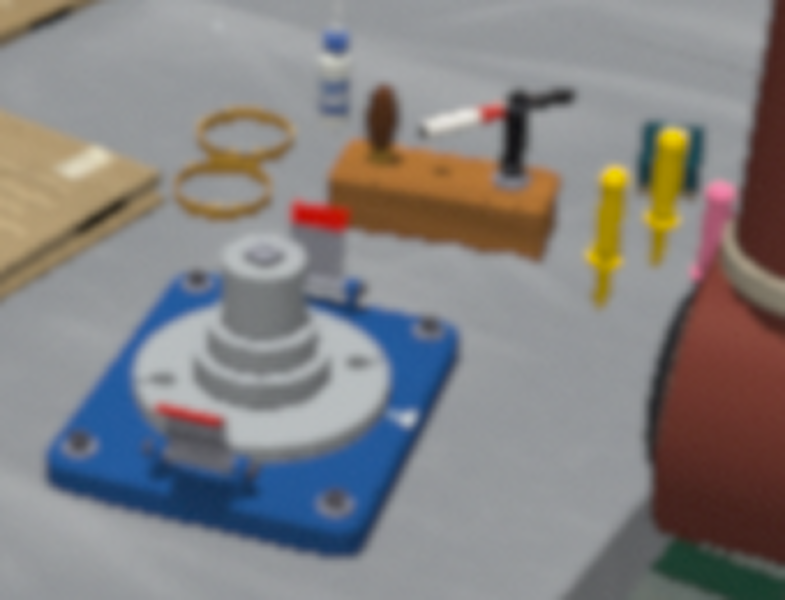

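c1 shows the holes at crop (264,222) and (432,396), screws at (121,207), (497,111), (577,412) and (199,509), and the mark at (395,485). c2 confirms the black-handled pin stands in the wooden block, next to the brown burnisher; the yellow and pink ones stand outside.

```bash
python3 - <<'E'
from h import *
z=np.load("f_top.npz"); im,d=z["im"],z["d"]
hsv=cv2.cvtColor(im,cv2.COLOR_RGB2HSV)
px=lambda x,y:(220+(x+.5)/6-.5,150+(y+.5)/6-.5)
S=np.array([ray("top",*px(*p),.028)[:2] for p in [(121,207),(497,111),(577,412),(199,509)]])
print("screws",S.round(4).tolist(),"mean",S.mean(0)); e1=S[0]-S[3]+S[1]-S[2]; print("x-axis angle",np.degrees(np.arctan2(e1[1],e1[0])),np.linalg.norm(e1)/2); e2=S[0]-S[1]+S[3]-S[2];print("y-ang-90",np.degrees(np.arctan2(e2[1],e2[0]))-90)
m=ray("top",*px(395,485),.0265)[:2]; v=S.mean(0)-m; print("mark",m,np.linalg.norm(v),np.degrees(np.arctan2(v[1],v[0])))
H=[ray("top",*px(*p),.038)[:2] for p in [(264,222),(432,396)]]; c=(H[0]+H[1])/2;v=H[0]-H[1];print("holes",H,"mid",c,np.linalg.norm(v),np.degrees(np.arctan2(v[1],v[0])))
g=((hsv[...,1]<90)&(hsv[...,2]>90)).astype(np.uint8); 
n,l,st,ce=cv2.connectedComponentsWithStats(g); k=l[188,270]; print(st[k])
ct=max(cv2.findContours((l==k).astype(np.uint8),0,1)[0],key=cv2.contourArea)[:,0]
P=np.array([ray("top",u,v,.038)[:2] for u,v in ct]).astype(np.float32); print("flange",cv2.fitEllipse(P))
u,v=proj("top",[.548,-.117,.116]);print(u,v)
for n in("top",):print(im[int(160),int(247)],hsv[185,245],hsv[200,270])
# hexagon top of mandrel, pin from scene camera
z2=np.load("f_scene.npz"); w=cloud("scene",z2["d"])
s=w[145:185,245:290].reshape(-1,3); s=s[s[:,2]>.105]; print("mtop",s.mean(0),s.max(0),len(s))
wt=cloud("top",d); s=wt[175:215,255:300].reshape(-1,3); s=s[s[:,2]>.105]; print("mtop top",s.mean(0),s.max(0),len(s))
# clips
for nm,(a,b,c_,e) in dict(left=(200,222,230,250),right=(180,208,305,322)).items():
    q=wt[a:b,c_:e]; red=(hsv[a:b,c_:e,1]>150)&((hsv[a:b,c_:e,0]<8)|(hsv[a:b,c_:e,0]>172)); q=q[red]; print(nm,np.nanmedian(q,0),len(q))
E
```

```text
screws [[0.6001, -0.008], [0.6431, -0.1913], [0.4964, -0.2258], [0.4538, -0.0431]] mean [ 0.54832489 -0.11704464]
x-axis angle 13.349987450455737 0.15060389625809806
y-ang-90 13.162803672811648
mark [ 0.46322711 -0.13742828] 0.08750499703814979 13.470376053869709
holes [array([ 0.59038165, -0.07716988]), array([ 0.50521209, -0.15569168])] mid [ 0.54779687 -0.11643078] 0.11584268031324269 42.67440610186874
[ 252  175   52   53 2108]
flange ((0.5477854609489441, -0.11665988713502884), (0.14764948189258575, 0.14826644957065582), 65.70065307617188)
278.34823314340616 199.09648876924555
[117 119 123] [109 140 111] [105  13 159]
mtop [ 0.54439396 -0.11261561  0.11550368] [ 0.57234953 -0.09149684  0.12347664] 203
mtop top [ 0.54763922 -0.11650495  0.11478943] [ 0.57037247 -0.09428852  0.12336124] 246
left [ 0.52208164 -0.00546638  0.08395834] 5
right [ 0.57829312 -0.2194966   0.08911326] 10
```

```bash
cat >> h.py <<'E'
C=np.array([.548,-.1168]); PSI=np.radians(13.3)
def base(x,y): c,s=np.cos(PSI),np.sin(PSI); return C+[c*x-s*y,s*x+c*y]
def go(p,yaw=None):
    """units for TCP to p with tool down and tool x at world angle yaw (deg)"""
    s=state(); q=s["tool_rot"]; T=R.from_quat([q[1],q[2],q[3],q[0]])
    sh=T.inv().apply(np.array(p)-s["tool_pos"])/.025
    y0=np.degrees(np.arctan2(*T.as_matrix()[:2,0][::-1]))
    if yaw is None: yaw=y0
    G=R.from_euler("z",yaw,degrees=True)*R.from_euler("x",180,degrees=True)
    print("at",s["tool_pos"].round(4),"yaw",round(y0,2),"shift",sh.round(3),"turn",(np.degrees((T.inv()*G).as_rotvec())/8).round(3),
     "F",np.round(s["contact_force"],1),"w",round(s["gripper_width"],3),"g",round(s["grasp_force"],1),"t",round(s["time"],2))
E
python3 - <<'E'
from h import *
go([.548,-.1168,.18]); go([.548,-.1168,.085])
print(base(-.058,0),state()["joint_pos"])
E
```

```text
at [ 0.1689 -0.6012  0.2302] yaw 15.69 shift [ 19.838 -14.549   2.038] turn [-0.013 -0.001  0.   ] F [0.6 0.3 0.3] w 1.002 g 0.0 t 0.1
at [ 0.1689 -0.6012  0.2302] yaw 15.69 shift [ 19.837 -14.541   5.838] turn [-0.013 -0.001  0.   ] F [0.6 0.3 0.3] w 1.002 g 0.0 t 0.1
[ 0.49155563 -0.13014288] [-1.41601034e+00  5.32986507e-02  1.61416542e+00 -2.19798564e-05
  1.47600510e+00 -1.19009038e-01]
```

>>> jog_arm(
  targets=[
    [[2, -1.5, 0], [0, 0, 0], 100],
    [[4, -3, 0], [0, 0, 0], 100],
    [[6, -4.4, 0], [0, 0, 0], 100],
    [[8, -5.9, 0], [0, 0, 0], 100],
    [[10, -7.3, 0], [0, 0, 0], 100],
    [[12, -8.8, 0.5], [0, 0, 0], 100],
    [[14, -10.3, 1], [0, 0, 0], 100],
    [[16, -11.7, 1.2], [0, 0, 0], 100],
  ],
)

```text
time: 1.1
tool_pos: [0.4745, -0.2107, 0.2001]
tool_rot: [-0.0, 0.991, 0.136, -0.001]
contact_force: [0.7, -0.8, 0.2]
gripper_width: 0.996
grasp_force: 0.0
```

```bash
python3 - <<'E'
from h import *
go([.548,-.1168,.18],15.7); go([.548,-.1168,.088],15.7)
E
```

```text
at [ 0.4745 -0.2107  0.2001] yaw 15.68 shift [ 3.845 -2.823  0.804] turn [-0.007  0.008 -0.003] F [ 0.7 -0.8  0.2] w 0.996 g 0.0 t 1.1
at [ 0.4745 -0.2107  0.2001] yaw 15.68 shift [ 3.849 -2.819  4.484] turn [-0.007  0.008 -0.003] F [ 0.7 -0.8  0.2] w 0.996 g 0.0 t 1.1
```

>>> jog_arm(
  targets=[
    [[2, -1.4, 0.4], [0, 0, 0], 100],
    [[3.3, -2.4, 0.8], [0, 0, 0], 100],
    [[3.85, -2.82, 0.8], [0, 0, 0], 100],
    [[3.85, -2.82, 0.8], [0, 0, 0], 100],
    [[3.85, -2.82, 2], [0, 0, 0], 100],
    [[3.85, -2.82, 3.2], [0, 0, 0], 100],
    [[3.85, -2.82, 4.1], [0, 0, 0], 100],
    [[3.85, -2.82, 4.4], [0, 0, 0], 100],
  ],
)

```text
time: 2.1
tool_pos: [0.5463, -0.1202, 0.0902]
tool_rot: [-0.0, 0.991, 0.135, -0.001]
contact_force: [-0.4, -0.5, -0.6]
gripper_width: 0.998
grasp_force: 0.0
```

>>> jog_arm(
  targets=[
    [[0, 0, 0], [0, 0, 0], 100],
    [[0, 0, 0], [0, 0, 0], 70],
    [[0, 0, 0], [0, 0, 0], 62],
    [[0, 0, 0], [0, 0, 0], 58],
  ],
)

```text
time: 2.6
tool_pos: [0.5482, -0.1191, 0.0921]
tool_rot: [0.0, 0.991, 0.137, 0.0]
contact_force: [0.9, 0.2, -0.1]
gripper_width: 0.578
grasp_force: 0.0
```

```bash
python3 - <<'E'
from h import *
go([.548,-.1168,.088],15.7)
E
```

```text
at [ 0.5482 -0.1191  0.0921] yaw 15.7 shift [ 0.015 -0.09   0.165] turn [ 0.005 -0.006 -0.   ] F [ 0.9  0.2 -0.1] w 0.578 g 0.0 t 2.6
```

>>> jog_arm(
  targets=[
    [[0, -0.09, 0.16], [0, 0, 0], 58],
    [[0, -0.09, 0.16], [0, 0, 0], 58],
    [[0, -0.09, 0.16], [0, 0, 0], 50],
    [[0, -0.09, 0.16], [0, 0, 0], 50],
    [[0, -0.09, 0.16], [0, 0, 0], 50],
    [[0, -0.09, 0.16], [0, 0, 0], 50],
  ],
)

```text
time: 3.35
tool_pos: [0.5483, -0.1178, 0.0887]
tool_rot: [0.001, 0.991, 0.137, 0.001]
contact_force: [1.5, -5.5, 5.5]
gripper_width: 0.547
grasp_force: 62.3
```

```bash
python3 - <<'E'
from h import *
go([.548,-.1168,.088],15.7)
E
```

```text
at [ 0.5483 -0.1178  0.0887] yaw 15.69 shift [-0.001 -0.043  0.029] turn [ 0.021 -0.013 -0.001] F [ 1.5 -5.5  5.5] w 0.547 g 62.3 t 3.35
```

>>> jog_arm(
  targets=[
    [[0, 0, 0], [0, 0, 0.6], 50],
    [[0, 0, 0], [0, 0, 1.3], 50],
    [[0, 0, 0], [0, 0, 2.0], 50],
    [[0, 0, 0], [0, 0, 2.7], 50],
    [[0, 0, 0], [0, 0, 3.3], 50],
    [[0, 0, 0], [0, 0, 3.66], 50],
    [[0, 0, 0], [0, 0, 3.66], 50],
    [[0, 0, 0], [0, 0, 3.66], 50],
  ],
)

```text
time: 4.35
tool_pos: [0.5479, -0.1177, 0.0888]
tool_rot: [0.001, 0.993, -0.118, 0.001]
contact_force: [0.3, -3.8, 5.2]
gripper_width: 0.544
grasp_force: 62.5
```

>>> jog_arm(
  targets=[
    [[0, 0, 0], [0, 0, 0], 50],
    [[0, 0, 0], [0, 0, 0], 56],
    [[0, 0, 0], [0, 0, 0], 70],
    [[0, 0, 0], [0, 0, 0], 100],
    [[0, 0, 0], [0, 0, 0], 100],
    [[0, 0, -2], [0, 0, 0], 100],
    [[0, 0, -4], [0, 0, 0], 100],
    [[0, 0, -4], [0, 0, 0], 100],
  ],
)

```text
time: 5.35
tool_pos: [0.55, -0.1175, 0.193]
tool_rot: [0.001, 0.993, -0.118, 0.005]
contact_force: [0.6, 0.9, 0.6]
gripper_width: 0.998
grasp_force: 0.0
```

```bash
python3 - <<'E'
from h import *
go([.5254,-.3871,.18],13.3)
E
```

```text
at [ 0.55   -0.1175  0.193 ] yaw -13.58 shift [ 1.569 10.713  0.541] turn [ 0.02  -0.066 -3.36 ] F [0.6 0.9 0.6] w 0.998 g 0.0 t 5.35
```

>>> jog_arm(
  targets=[
    [[0.3, 2, 0], [0, 0, -0.6], 100],
    [[0.6, 4, 0], [0, 0, -1.2], 100],
    [[0.9, 6, 0], [0, 0, -1.8], 100],
    [[1.2, 8, 0], [0, 0, -2.4], 100],
    [[1.4, 9.7, 0.2], [0, 0, -3], 100],
    [[1.57, 10.7, 0.5], [0, 0, -3.36], 100],
    [[1.57, 10.7, 0.5], [0, 0, -3.36], 100],
    [[1.57, 10.7, 0.5], [0, 0, -3.36], 100],
  ],
)

```text
time: 6.35
tool_pos: [0.5223, -0.3849, 0.1739]
tool_rot: [-0.001, 0.993, 0.116, -0.0]
contact_force: [0.4, -0.1, 0.5]
gripper_width: 0.997
grasp_force: 0.0
```

```bash
python3 - <<'E'
from h import *
go([.5254,-.3871,.18],13.3); go([.5254,-.3871,.064],13.3)
im,d=grab_frame("top"); a=cv2.resize(im[150:270,230:400][...,::-1],None,fx=4.5,fy=4.5,interpolation=cv2.INTER_CUBIC); cv2.imwrite("pics/c3.png",a)
b=im.astype(int); m=((b[...,2]-b[...,0]>25)).astype(np.uint8); n,l,st,ce=cv2.connectedComponentsWithStats(m)
H=[]
for k in range(1,n):
    if 5<=st[k,4]<60 and 250<ce[k,0]<305 and 172<ce[k,1]<230:
        ys,xs=np.nonzero((l==k)); wt=(b[ys,xs,2]-b[ys,xs,0]); c=(np.average(xs,weights=wt),np.average(ys,weights=wt)); p=ray("top",*c,.038)[:2]; print(c,st[k,4],p,np.linalg.norm(p-C)); H.append(p)
if len(H)==2: v=H[0]-H[1]; print(np.degrees(np.arctan2(v[1],v[0])),(H[0]+H[1])/2)
E
```

```text
at [ 0.5223 -0.3849  0.1739] yaw 13.28 shift [ 0.1    0.113 -0.246] turn [-0.015  0.005 -0.003] F [ 0.4 -0.1  0.5] w 0.997 g 0.0 t 6.35
at [ 0.5223 -0.3849  0.1739] yaw 13.28 shift [0.104 0.122 4.394] turn [-0.015  0.005 -0.003] F [ 0.4 -0.1  0.5] w 0.997 g 0.0 t 6.35
(np.float64(272.4120425029516), np.float64(182.099173553719)) 15 [ 0.60282645 -0.10288118] 0.056565652056160584
```

View pics/c3.png

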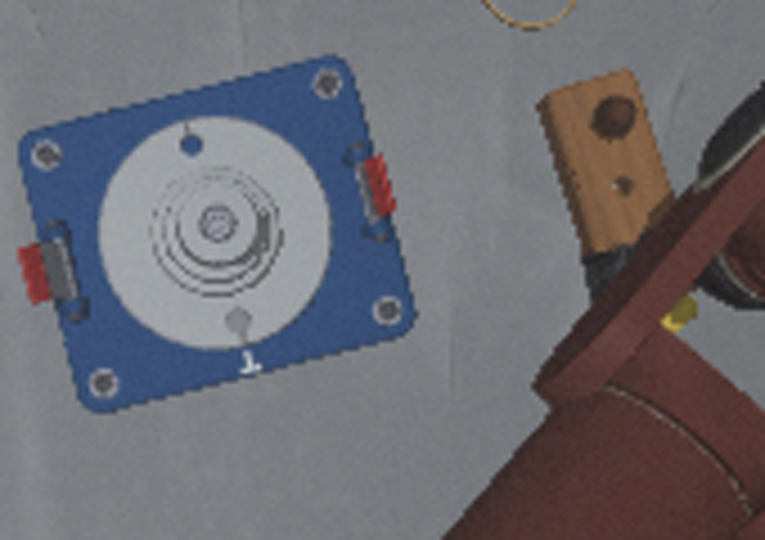

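c3 shows the near flange hole at crop (238,321), now grey (open through to the table) and facing the mark at (250,362). The far hole is at (191,145), so the mandrel is lined up.

```bash
python3 - <<'E'
from h import *
px=lambda x,y:(230+(x+.5)/4.5-.5,150+(y+.5)/4.5-.5)
H=[ray("top",*px(*p),.038)[:2] for p in [(191,145),(238,321)]]; v=H[0]-H[1]; print(H,np.degrees(np.arctan2(v[1],v[0])),sum(H)/2,np.linalg.norm(v))
im,d=grab_frame("top"); im=im[150:270,230:400].astype(float)
g=im.mean(-1); # dark/grey near hole: deviation from flange
r,c=np.mgrid[:120,:170]
for (x,y) in [(42.1,31.8),(52.5,70.9)]:
    s=(abs(r-y)<3.6)&(abs(c-x)<3.6); wt=np.clip(np.abs(im-np.array(im[50,30])).sum(-1)-20,0,None)*s
    u,vv=(wt*c).sum()/wt.sum()+230,(wt*r).sum()/wt.sum()+150; print(u,vv,ray("top",u,vv,.038))
print("expected",base(-.058,0),base(.058,0))
E
```

```text
[array([ 0.60361859, -0.10187054]), array([ 0.49043038, -0.12930174])] 13.622993684660742 [ 0.54702448 -0.11558614] 0.11646476938075528
272.0425328554361 181.5768219832736 [ 0.6043628  -0.10184928  0.038     ]
282.6137281292059 220.92552714221625 [ 0.49047752 -0.12962856  0.038     ]
expected [ 0.49155563 -0.13014288] [ 0.60444437 -0.10345712]
```

>>> jog_arm(
  targets=[
    [[0.1, 0.12, 0], [0, 0, 0], 100],
    [[0.1, 0.12, 1], [0, 0, 0], 100],
    [[0.1, 0.12, 2], [0, 0, 0], 100],
    [[0.1, 0.12, 3], [0, 0, 0], 100],
    [[0.1, 0.12, 3.8], [0, 0, 0], 100],
    [[0.1, 0.12, 4.35], [0, 0, 0], 100],
    [[0.1, 0.12, 4.35], [0, 0, 0], 100],
    [[0.1, 0.12, 4.35], [0, 0, 0], 100],
  ],
)

```text
time: 7.45
tool_pos: [0.5263, -0.3889, 0.0672]
tool_rot: [0.001, 0.993, 0.116, 0.001]
contact_force: [0.4, 0.1, 0.0]
gripper_width: 1.0
grasp_force: 0.0
```

```bash
python3 - <<'E'
from h import *
go([.5254,-.3871,.064],13.3)
E
```

```text
at [ 0.5263 -0.3889  0.0672] yaw 13.29 shift [-0.017 -0.078  0.129] turn [ 0.011 -0.007 -0.001] F [0.4 0.1 0. ] w 1.0 g 0.0 t 7.45
```

>>> jog_arm(
  targets=[
    [[0, -0.07, 0.13], [0, 0, 0], 100],
    [[0, -0.07, 0.13], [0, 0, 0], 60],
    [[0, -0.07, 0.13], [0, 0, 0], 30],
    [[0, -0.07, 0.13], [0, 0, 0], 26],
    [[0, -0.07, 0.13], [0, 0, 0], 15],
    [[0, -0.07, 0.13], [0, 0, 0], 15],
    [[0, -0.07, 0.13], [0, 0, 0], 15],
  ],
)

```text
time: 8.32
tool_pos: [0.5257, -0.3879, 0.0635]
tool_rot: [0.001, 0.993, 0.116, 0.001]
contact_force: [1.7, -5.5, -0.5]
gripper_width: 0.194
grasp_force: 58.1
```

```bash
python3 - <<'E'
from h import *
go([.5254,-.3871,.064],13.3)
E
```

```text
at [ 0.5257 -0.3879  0.0635] yaw 13.28 shift [-0.003 -0.033 -0.02 ] turn [ 0.02  -0.005 -0.003] F [ 1.7 -5.5 -0.5] w 0.194 g 58.1 t 8.32
```

>>> jog_arm(
  targets=[
    [[0, 0, -0.5], [0, 0, 0], 15],
    [[0, 0, -1.2], [0, 0, 0], 15],
    [[0, 0, -2], [0, 0, 0], 15],
    [[0, 0, -3], [0, 0, 0], 15],
    [[0, 0, -4], [0, 0, 0], 15],
    [[0, 0, -4], [0, 0, 0], 15],
  ],
)

```text
time: 9.07
tool_pos: [0.5264, -0.3871, 0.166]
tool_rot: [0.001, 0.993, 0.116, 0.002]
contact_force: [0.2, -0.1, -1.0]
gripper_width: 0.197
grasp_force: 58.0
```

```bash
python3 - <<'E'
from h import *
go([.4912,-.1300,.160],13.3)
E
```

```text
at [ 0.5264 -0.3871  0.166 ] yaw 13.31 shift [  0.997 -10.331   0.212] turn [ 0.022 -0.02   0.001] F [ 0.2 -0.1 -1. ] w 0.197 g 58.0 t 9.07
```

>>> jog_arm(
  targets=[
    [[0.2, -1.8, 0], [0, 0, 0], 15],
    [[0.4, -3.6, 0], [0, 0, 0], 15],
    [[0.6, -5.4, 0], [0, 0, 0], 15],
    [[0.7, -7.2, 0], [0, 0, 0], 15],
    [[0.9, -9, 0], [0, 0, 0], 15],
    [[1, -10.3, 0], [0, 0, 0], 15],
    [[1, -10.3, 0.2], [0, 0, 0], 15],
    [[1, -10.3, 0.2], [0, 0, 0], 15],
  ],
)

```text
time: 10.07
tool_pos: [0.4896, -0.1302, 0.1564]
tool_rot: [-0.001, 0.993, 0.116, -0.001]
contact_force: [-1.3, -0.6, -1.2]
gripper_width: 0.195
grasp_force: 58.4
```

```bash
python3 - <<'E'
from h import *
go([.4912,-.1300,.160],13.3)
for n in("scene",):
    im,d=grab_frame(n); a=cv2.resize(im[100:230,210:370][...,::-1],None,fx=4.6,fy=4.6,interpolation=cv2.INTER_CUBIC); cv2.imwrite("pics/c4.png",a)
w=cloud(n,d); T=state()["tool_pos"]
# expected tip if the pin axis runs through the TCP
print("proj tip exp",proj("scene",[T[0],T[1],T[2]-.053]),"hole",proj("scene",[.4912,-.13,.038]),"tip",T[2]-.053)
E
```

```text
at [ 0.4896 -0.1302  0.1564] yaw 13.3 shift [ 0.065  0.007 -0.143] turn [-0.01   0.016 -0.   ] F [-1.3 -0.6 -1.2] w 0.195 g 58.4 t 10.07
proj tip exp [np.float64(288.30336539677285), np.float64(179.00598981212397)] hole [np.float64(286.6467299304375), np.float64(199.90588756611498)] tip 0.10393388096386497
```

View pics/c4.png

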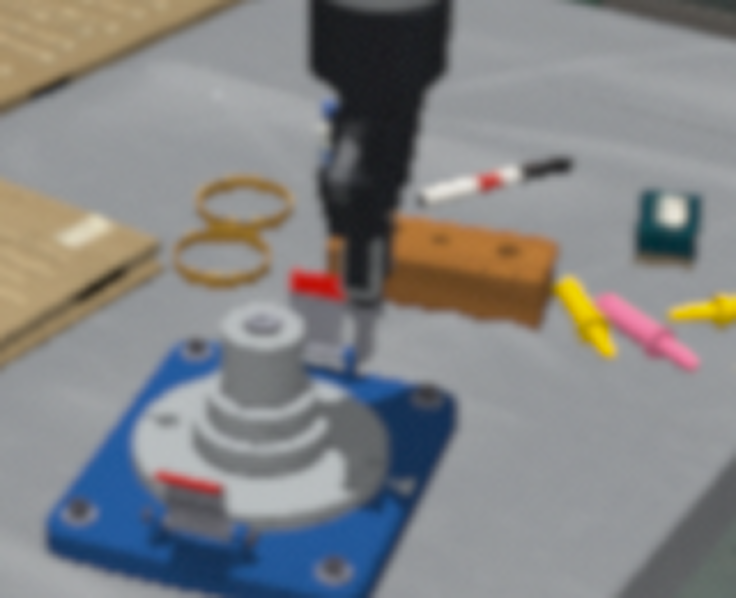

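c4 shows the pin hanging straight, tip at crop (362,365), within 0.5 px of where it should be. It also shows the yellow and pink look-alikes now lying down at about (590,320), (650,330) and (710,310). I'll check their start state from the first depth picture.

```bash
python3 - <<'E'
from h import *
z=np.load("f_top.npz"); w=cloud("top",z["d"])
for u,v in[(361.6,238.7),(384.6,241.3),(369,260.5)]:
    u,v=int(u),int(v); s=w[v-6:v+6,u-6:u+6].reshape(-1,3); s=s[s[:,2]>.02]; print(s.mean(0).round(3),s[:,2].max().round(3),len(s))
E
```

```text
[ 0.436 -0.343  0.073] 0.102 77
[ 0.428 -0.408  0.07 ] 0.102 80
[ 0.376 -0.363  0.073] 0.104 85
```

>>> jog_arm(
  targets=[
    [[0.06, 0, 0.4], [0, 0, 0], 15],
    [[0.06, 0, 1], [0, 0, 0], 15],
    [[0.06, 0, 1.6], [0, 0, 0], 15],
    [[0.06, 0, 2], [0, 0, 0], 15],
    [[0.06, 0, 2.1], [0, 0, 0], 15],
    [[0.06, 0, 2.1], [0, 0, 0], 15],
    [[0.06, 0, 2.1], [0, 0, 0], 15],
  ],
)

```text
time: 11.0
tool_pos: [0.4923, -0.1302, 0.1061]
tool_rot: [0.0, 0.993, 0.116, 0.001]
contact_force: [-0.1, -0.4, -0.8]
gripper_width: 0.196
grasp_force: 58.3
```

```bash
python3 - <<'E'
from h import *
go([.4912,-.1300,.0565],13.3)
E
```

```text
at [ 0.4923 -0.1302  0.1061] yaw 13.29 shift [-0.045 -0.018  1.985] turn [ 0.005 -0.008 -0.001] F [-0.1 -0.4 -0.8] w 0.196 g 58.3 t 11.0
```

The look-alikes began balanced upright on their tips with tops at 0.10 m. Every pass of mine nearby was at 0.17 m or higher with no contact force, so they probably toppled on their own. I'm going on with the pin.

>>> jog_arm(
  targets=[
    [[-0.02, -0.01, 0.2], [0, 0, 0], 15],
    [[-0.02, -0.01, 0.4], [0, 0, 0], 15],
    [[-0.02, -0.01, 0.6], [0, 0, 0], 15],
    [[-0.02, -0.01, 0.8], [0, 0, 0], 15],
    [[-0.02, -0.01, 1], [0, 0, 0], 15],
    [[-0.02, -0.01, 1], [0, 0, 0], 15],
  ],
)

```text
time: 11.75
tool_pos: [0.4909, -0.1297, 0.0797]
tool_rot: [-0.0, 0.993, 0.116, -0.001]
contact_force: [-0.4, -0.0, -1.1]
gripper_width: 0.187
grasp_force: 58.3
```

```bash
python3 - <<'E'
from h import *
go([.4912,-.1300,.0565],13.3)
E
```

```text
at [ 0.4909 -0.1297  0.0797] yaw 13.28 shift [0.011 0.015 0.928] turn [-0.005  0.007 -0.002] F [-0.4 -0.  -1.1] w 0.187 g 58.3 t 11.75
```

>>> jog_arm(
  targets=[
    [[0, 0, 0.15], [0, 0, 0], 15],
    [[0, 0, 0.3], [0, 0, 0], 15],
    [[0, 0, 0.45], [0, 0, 0], 15],
    [[0, 0, 0.6], [0, 0, 0], 15],
    [[0, 0, 0.7], [0, 0, 0], 15],
    [[0, 0, 0.8], [0, 0, 0], 15],
    [[0, 0, 0.8], [0, 0, 0], 15],
  ],
)

```text
time: 12.62
tool_pos: [0.4913, -0.1299, 0.0602]
tool_rot: [-0.0, 0.993, 0.116, -0.0]
contact_force: [0.2, -0.2, -0.9]
gripper_width: 0.196
grasp_force: 58.3
```

```bash
python3 - <<'E'
from h import *
go([.4912,-.1300,.0565],13.3)
E
```

```text
at [ 0.4913 -0.1299  0.0602] yaw 13.29 shift [-0.004  0.005  0.148] turn [-0.     0.001 -0.002] F [ 0.2 -0.2 -0.9] w 0.196 g 58.3 t 12.62
```

Sliding in freely; now seat the shoulder.

>>> jog_arm(
  targets=[
    [[0, 0, 0.08], [0, 0, 0], 15],
    [[0, 0, 0.14], [0, 0, 0], 15],
    [[0, 0, 0.2], [0, 0, 0], 15],
    [[0, 0, 0.2], [0, 0, 0], 15],
  ],
)

```text
time: 13.12
tool_pos: [0.4915, -0.13, 0.0561]
tool_rot: [0.0, 0.993, 0.116, 0.0]
contact_force: [-1.3, 0.2, 3.5]
gripper_width: 0.199
grasp_force: 58.4
```

```bash
python3 - <<'E'
from h import *
go([.4912,-.1300,.0565],13.3)
E
```

```text
at [ 0.4915 -0.13    0.0561] yaw 13.29 shift [-0.012 -0.002 -0.018] turn [ 0.001  0.    -0.001] F [-1.3  0.2  3.5] w 0.199 g 58.4 t 13.12
```

>>> jog_arm(
  targets=[
    [[0, 0, 0.08], [0, 0, 0], 15],
    [[0, 0, 0.08], [0, 0, 0], 15],
    [[0, 0, 0.04], [0, 0, 0], 30],
    [[0, 0, 0], [0, 0, 0], 60],
    [[0, 0, 0], [0, 0, 0], 60],
    [[0, 0, 0], [0, 0, 0], 60],
  ],
)

```text
time: 13.88
tool_pos: [0.4911, -0.1297, 0.0551]
tool_rot: [-0.0, 0.993, 0.116, -0.0]
contact_force: [-1.0, 0.2, 0.2]
gripper_width: 0.602
grasp_force: 0.0
```

>>> jog_arm(
  targets=[
    [[0, 0, -0.5], [0, 0, 0], 60],
    [[0, 0, -1.5], [0, 0, 0], 60],
    [[0, 0, -3], [0, 0, 0], 60],
    [[0, 0, -4.5], [0, 0, 0], 60],
    [[0, 0, -4.5], [0, 0, 0], 0],
    [[0, 0, -4.5], [0, 0, 0], 0],
    [[0, 0, -4.5], [0, 0, 0], 0],
  ],
)

```text
time: 14.75
tool_pos: [0.4904, -0.1295, 0.1664]
tool_rot: [-0.001, 0.993, 0.116, -0.001]
contact_force: [0.2, 0.1, -1.1]
gripper_width: 0.004
grasp_force: 0.0
```

```bash
python3 - <<'E'
from h import *
p=base(0,.150); go([*p,.16],103.3); q=base(0,-.15); print(p,q,state()["joint_pos"].round(2))
im,d=grab_frame("scene"); cv2.imwrite("pics/c5.png",cv2.resize(im[100:230,210:370][...,::-1],None,fx=4.6,fy=4.6,interpolation=cv2.INTER_CUBIC))
E
```

```text
at [ 0.4904 -0.1295  0.1664] yaw 13.29 shift [ 2.357 -5.963  0.26 ] turn [-2.2000e-02  3.0000e-03 -1.1252e+01] F [ 0.2  0.1 -1.1] w 0.004 g 0.0 t 14.75
[0.51349254 0.02917683] [ 0.58250746 -0.26277683] [-0.4  -0.18  1.95  0.    1.38  0.93]
```

View pics/c5.png

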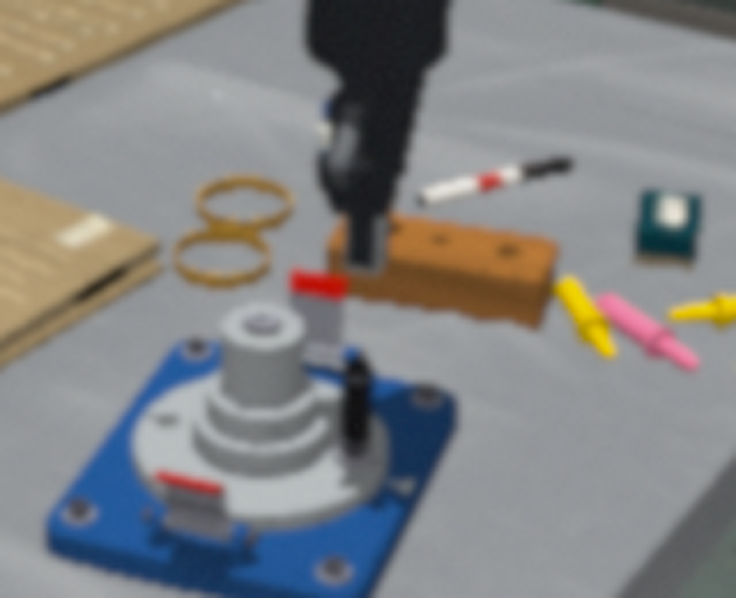

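c5 shows the pin seated at crop (357,400), shoulder on the flange, both clips still up. Next is the left clip.

>>> jog_arm(
  targets=[
    [[0.3, -0.75, 0], [0, 0, -1.2], 0],
    [[0.6, -1.5, 0], [0, 0, -2.4], 0],
    [[0.9, -2.25, 0], [0, 0, -3.6], 0],
    [[1.2, -3, 0], [0, 0, -4.8], 0],
    [[1.5, -3.75, 0], [0, 0, -6], 0],
    [[1.8, -4.5, 0], [0, 0, -7.2], 0],
    [[2.1, -5.25, 0], [0, 0, -8.4], 0],
    [[2.36, -5.96, 0], [0, 0, -9.6], 0],
  ],
)

```text
time: 15.8
tool_pos: [0.5139, 0.0295, 0.1667]
tool_rot: [-0.001, 0.705, 0.71, -0.001]
contact_force: [-0.7, 0.1, -0.3]
gripper_width: -0.004
grasp_force: 0.0
```

```bash
python3 - <<'E'
from h import *
go([*base(0,.150),.16],103.3);go([*base(0,.150),.067],103.3)
E
```

```text
at [0.5139 0.0295 0.1667] yaw 90.41 shift [-0.011 -0.017  0.267] turn [-0.015 -0.003 -1.611] F [-0.7  0.1 -0.3] w -0.004 g 0.0 t 15.8
at [0.5139 0.0295 0.1667] yaw 90.41 shift [-0.012 -0.009  3.987] turn [-0.015 -0.003 -1.611] F [-0.7  0.1 -0.3] w -0.004 g 0.0 t 15.8
```

>>> jog_arm(
  targets=[
    [[0, 0, 0], [0, 0, -0.8], 0],
    [[0, 0, 0.5], [0, 0, -1.6], 0],
    [[0, 0, 1.8], [0, 0, -1.6], 0],
    [[0, 0, 3], [0, 0, -1.6], 0],
    [[0, 0, 3.9], [0, 0, -1.6], 0],
    [[0, 0, 3.9], [0, 0, -1.6], 0],
    [[0, 0, 3.9], [0, 0, -1.6], 0],
  ],
)

```text
time: 16.68
tool_pos: [0.5148, 0.0287, 0.0709]
tool_rot: [0.0, 0.623, 0.782, 0.0]
contact_force: [0.1, -0.6, 0.7]
gripper_width: 0.001
grasp_force: 0.0
```

```bash
python3 - <<'E'
from h import *
for y,z in[(.150,.069),(.111,.069),(.099,.068),(.088,.060),(.082,.050),(.081,.043)]: go([*base(0,y),z],103.3)
E
```

```text
at [0.5148 0.0287 0.0709] yaw 102.89 shift [ 0.03  -0.047  0.075] turn [ 0.003  0.001 -0.052] F [ 0.1 -0.6  0.7] w 0.001 g 0.0 t 16.68
at [0.5148 0.0287 0.0709] yaw 102.89 shift [-1.53  -0.035  0.075] turn [ 0.003  0.001 -0.052] F [ 0.1 -0.6  0.7] w 0.001 g 0.0 t 16.68
at [0.5148 0.0287 0.0709] yaw 102.89 shift [-2.01  -0.032  0.116] turn [ 0.003  0.001 -0.052] F [ 0.1 -0.6  0.7] w 0.001 g 0.0 t 16.68
at [0.5148 0.0287 0.0709] yaw 102.89 shift [-2.45  -0.029  0.436] turn [ 0.003  0.001 -0.052] F [ 0.1 -0.6  0.7] w 0.001 g 0.0 t 16.68
at [0.5148 0.0287 0.0709] yaw 102.89 shift [-2.69  -0.027  0.836] turn [ 0.003  0.001 -0.052] F [ 0.1 -0.6  0.7] w 0.001 g 0.0 t 16.68
at [0.5148 0.0287 0.0709] yaw 102.89 shift [-2.73  -0.027  1.116] turn [ 0.003  0.001 -0.052] F [ 0.1 -0.6  0.7] w 0.001 g 0.0 t 16.68
```

>>> jog_arm(
  targets=[
    [[-0.6, 0, 0], [0, 0, 0], 0],
    [[-1, 0, 0], [0, 0, 0], 0],
    [[-1.3, 0, 0], [0, 0, 0], 0],
    [[-1.6, 0, 0], [0, 0, 0], 0],
    [[-1.85, 0, 0.04], [0, 0, 0], 0],
    [[-2.1, 0, 0.12], [0, 0, 0], 0],
    [[-2.35, 0, 0.25], [0, 0, 0], 0],
    [[-2.55, 0, 0.42], [0, 0, 0], 0],
  ],
)

```text
time: 17.68
tool_pos: [0.5286, -0.0334, 0.0595]
tool_rot: [-0.0, 0.623, 0.782, 0.0]
contact_force: [-1.0, 3.7, 0.5]
gripper_width: -0.002
grasp_force: 1.4
```

>>> jog_arm(
  targets=[
    [[-0.1, 0, 0.15], [0, 0, 0], 0],
    [[-0.18, 0, 0.3], [0, 0, 0], 0],
    [[-0.24, 0, 0.45], [0, 0, 0], 0],
    [[-0.27, 0, 0.55], [0, 0, 0], 0],
    [[-0.27, 0, 0.6], [0, 0, 0], 0],
    [[-0.27, 0, 0.6], [0, 0, 0], 0],
  ],
)

```text
time: 18.42
tool_pos: [0.5302, -0.0403, 0.0448]
tool_rot: [0.0, 0.623, 0.782, -0.0]
contact_force: [0.9, 0.8, 0.0]
gripper_width: 0.003
grasp_force: 0.0
```

```bash
python3 - <<'E'
from h import *
go([*base(0,.078),.043],103.3)
E
```

```text
at [ 0.5302 -0.0403  0.0448] yaw 102.9 shift [-0.023 -0.012  0.072] turn [-0.001  0.005 -0.05 ] F [0.9 0.8 0. ] w 0.003 g 0.0 t 18.43
```

Press gently to the stop, in small steps.

>>> jog_arm(
  targets=[
    [[0, 0, 0.05], [0, 0, 0], 0],
    [[0, 0, 0.1], [0, 0, 0], 0],
    [[0, 0, 0.14], [0, 0, 0], 0],
    [[0, 0, 0.14], [0, 0, 0], 0],
  ],
)

```text
time: 18.92
tool_pos: [0.5304, -0.0403, 0.0427]
tool_rot: [-0.0, 0.623, 0.782, -0.0]
contact_force: [-4.0, -0.8, 8.9]
gripper_width: -0.001
grasp_force: 4.5
```

```bash
python3 - <<'E'
from h import *
go([*base(0,.078),.043],103.3)
E
```

```text
at [ 0.5304 -0.0403  0.0427] yaw 102.9 shift [-0.019 -0.016 -0.013] turn [-0.006  0.004 -0.05 ] F [-4.  -0.8  8.9] w -0.001 g 4.5 t 18.93
```

Left clip is on its stop (z 0.0427 m, 9 N). Rise and cross to the right side.

>>> jog_arm(
  targets=[
    [[0, 0, -0.5], [0, 0, 0], 0],
    [[0, 0, -2], [0, 0, 0], 0],
    [[0, 0, -4], [0, 0, 0], 0],
    [[-1, 0, -5], [0, 0, 0], 0],
    [[-3, 0, -5], [0, 0, 0], 0],
    [[-5, 0, -5], [0, 0, 0], 0],
    [[-7, 0, -5], [0, 0, 0], 0],
    [[-9.1, 0, -5], [0, 0, 0], 0],
  ],
)

```text
time: 19.92
tool_pos: [0.5813, -0.2633, 0.1668]
tool_rot: [0.0, 0.623, 0.782, 0.0]
contact_force: [0.1, 0.4, 0.3]
gripper_width: -0.001
grasp_force: 0.0
```

```bash
python3 - <<'E'
from h import *
go([*base(0,-.150),.070],103.3)
im,d=grab_frame("scene"); cv2.imwrite("pics/c6.png",cv2.resize(im[100:230,210:370][...,::-1],None,fx=4.6,fy=4.6,interpolation=cv2.INTER_CUBIC))
E
```

```text
at [ 0.5813 -0.2633  0.1668] yaw 102.9 shift [0.009 0.048 3.872] turn [ 0.006  0.002 -0.05 ] F [0.1 0.4 0.3] w -0.001 g 0.0 t 19.93
```

>>> jog_arm(
  targets=[
    [[0, 0.05, 1.5], [0, 0, 0], 0],
    [[0, 0.05, 3], [0, 0, 0], 0],
    [[0, 0.05, 3.8], [0, 0, 0], 0],
    [[0, 0.05, 3.87], [0, 0, 0], 0],
    [[0, 0.05, 3.87], [0, 0, 0], 0],
  ],
)

```text
time: 20.6
tool_pos: [0.5831, -0.2619, 0.0713]
tool_rot: [0.001, 0.623, 0.782, 0.0]
contact_force: [-0.7, -0.3, -0.1]
gripper_width: -0.002
grasp_force: 0.0
```

```bash
python3 - <<'E'
from h import *
for y,z in[(.150,.070),(.111,.070),(.078,.043)]: go([*base(0,-y),z],103.3)
E
```

```text
at [ 0.5831 -0.2619  0.0713] yaw 102.9 shift [-0.029 -0.033  0.051] turn [ 0.013  0.012 -0.05 ] F [-0.7 -0.3 -0.1] w -0.002 g 0.0 t 20.6
at [ 0.5831 -0.2619  0.0713] yaw 102.9 shift [ 1.531 -0.044  0.048] turn [ 0.013  0.012 -0.05 ] F [-0.7 -0.3 -0.1] w -0.002 g 0.0 t 20.6
at [ 0.5831 -0.2619  0.0713] yaw 102.9 shift [ 2.853 -0.055  1.126] turn [ 0.013  0.012 -0.05 ] F [-0.7 -0.3 -0.1] w -0.002 g 0.0 t 20.6
```

>>> jog_arm(
  targets=[
    [[0.6, 0, 0], [0, 0, 0], 0],
    [[1, 0, 0], [0, 0, 0], 0],
    [[1.3, 0, 0], [0, 0, 0], 0],
    [[1.6, 0, 0], [0, 0, 0], 0],
    [[1.85, 0, 0.04], [0, 0, 0], 0],
    [[2.1, 0, 0.12], [0, 0, 0], 0],
    [[2.35, 0, 0.25], [0, 0, 0], 0],
    [[2.58, 0, 0.42], [0, 0, 0], 0],
  ],
)

```text
time: 21.6
tool_pos: [0.5678, -0.1986, 0.059]
tool_rot: [0.0, 0.623, 0.782, -0.0]
contact_force: [1.4, -2.3, 1.6]
gripper_width: -0.003
grasp_force: 1.2
```

>>> jog_arm(
  targets=[
    [[0.1, 0, 0.15], [0, 0, 0], 0],
    [[0.18, 0, 0.3], [0, 0, 0], 0],
    [[0.24, 0, 0.45], [0, 0, 0], 0],
    [[0.27, 0, 0.55], [0, 0, 0], 0],
    [[0.27, 0, 0.6], [0, 0, 0], 0],
    [[0.27, 0, 0.6], [0, 0, 0], 0],
  ],
)

```text
time: 22.35
tool_pos: [0.566, -0.1916, 0.0438]
tool_rot: [-0.001, 0.623, 0.782, 0.0]
contact_force: [0.1, 0.4, 0.4]
gripper_width: 0.005
grasp_force: 0.1
```

```bash
python3 - <<'E'
from h import *
go([*base(0,-.078),.043],103.3)
E
```

```text
at [ 0.566  -0.1916  0.0438] yaw 102.88 shift [-0.041 -0.01   0.03 ] turn [-0.004 -0.008 -0.052] F [0.1 0.4 0.4] w 0.005 g 0.1 t 22.35
```

>>> jog_arm(
  targets=[
    [[0, 0, 0.05], [0, 0, 0], 0],
    [[0, 0, 0.1], [0, 0, 0], 0],
    [[0, 0, 0.12], [0, 0, 0], 0],
    [[0, 0, 0.12], [0, 0, 0], 0],
  ],
)

```text
time: 22.85
tool_pos: [0.5661, -0.1916, 0.0426]
tool_rot: [-0.001, 0.623, 0.782, -0.0]
contact_force: [-5.4, 2.2, 9.4]
gripper_width: 0.0
grasp_force: 5.2
```

>>> jog_arm(
  targets=[
    [[0, 0, -0.5], [0, 0, 0], 0],
    [[0, 0, -2], [0, 0, 0], 0],
    [[0, 0, -4], [0, 0, 0], 0],
    [[-1.5, 0, -5], [0, 0, 0], 0],
    [[-3.5, 0, -5], [0, 0, 0], 0],
    [[-5.5, 0, -5], [0, 0, 0], 0],
    [[-6.5, 0, -5], [0, 0, 0], 0],
  ],
)

```text
time: 23.72
tool_pos: [0.6026, -0.353, 0.1664]
tool_rot: [0.0, 0.624, 0.781, -0.0]
contact_force: [-0.2, -0.3, -0.5]
gripper_width: 0.0
grasp_force: 0.0
```

```bash
python3 - <<'E'
from h import *
im,d=grab_frame("scene"); a=cv2.resize(im[100:230,210:370][...,::-1],(640,520),interpolation=cv2.INTER_CUBIC)[:,:]
im2,d2=grab_frame("top"); np.savez("f2",im=im2,d=d2); b=cv2.resize(im2[150:250,225:325][...,::-1],(520,520),interpolation=cv2.INTER_CUBIC)
cv2.imwrite("pics/c7.png",cv2.resize(np.hstack([a[:,:520],b]),(800,400)))
w=cloud("top",d2)
for n,y in(("L",.074),("R",-.074)):
    u,v=proj("top",[*base(0,y),.043]); u,v=round(u),round(v); print(n,np.nanmedian(w[v-2:v+3,u-2:u+3,2]))
u,v=proj("top",[*base(-.058,0),.104]);u,v=round(u),round(v); s=w[v-4:v+5,u-4:u+5].reshape(-1,3); s=s[s[:,2]>.09]; print("pin",s.mean(0),len(s))
E
```

```text
L 0.04151905141046022
R 0.042216251584165976
pin [ 0.4916968  -0.12873626  0.10041022] 37
```

View pics/c7.png

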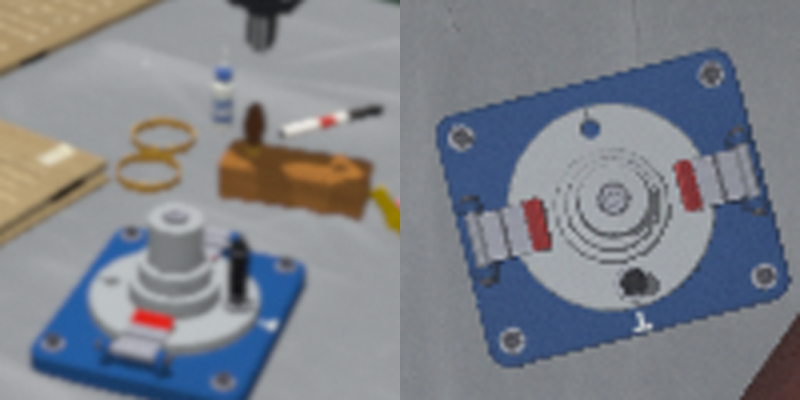

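c7 shows both red-tipped clips flat over the flange (536,225) and (688,185), the pin home at (638,283) facing the mark, and the arm clear of everything.

```bash
python3 -c "
from plant import *
print(job_done())"
```

```text
the job is handed in; nothing more can be done
None
```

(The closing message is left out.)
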